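# Clamp a scaler in the sharpening vise

### The arm

A 7-joint arm with a two-finger parallel gripper is mounted at the origin on a cart in front of the work surface, level with it; the furniture and walls round the work are solid. World frame = base frame: x ahead of the robot, y to its left, z up, the work surface at z = 0. Lengths are in mm, angles in rad, forces in N, time in s.
With the tool pointing down it reaches from about 400 to 875 mm from the base axis. Payload 19.3 kg.
Tool frame: the origin (TCP) lies midway between the tips of the shut fingers; the grasp point (between the pads) lies 19 mm behind it; z points along the fingers, y is the direction in which the jaws open and shut (so a half turn about z gives the same grasp; the last joint's range is limited). The gripper opens to 85 mm and grips with 20 to 120 N. Pads are 22 mm wide; open, the fingers measure 114 mm over their backs; the gripper's body (76 mm by 85 mm) begins 54 mm behind the grasp point. The pads swing forward as they close: fully open they stand 13 mm farther back than shut.
Start: joints at [1.156, 0.521, -0.036, 1.599, 0.021, 1.021, -0.113], TCP at [211.227, -588.215, 207.091] pointing down, gripper open.
Joint ranges: [-2.91, 2.91], [-0.3, 2.13], [-1.5, 1.42], [0.17, 2.43], [-1.26, 4.41], [0.16, 1.93], [-2.52, 2.52]. Speed limits (rad/s): [1.89, 1.89, 2.39, 2.39, 3.01, 3.01, 3.01].

### API

Orientations are given as a 3x3 rotation matrix whose columns are the frame's x, y, z axes.
In Python, from workcell import * gives the robot as it stands.
- The arm moves only by the shell command python3 -m inch 'ROWS' [OPENING] [FORCE]. ROWS is JSON, a list of rows, each a list of 2 entries, a list of its own where there are three numbers: the shift along the tool's x, y, z in units of 50 mm (1.0 is 50 mm), then the turn, a rotation vector about the tool's x, y, z in units of 6 degrees (1.0 is 6 degrees). In form: [[[x, y, z], [wx, wy, wz]], ...]. A call has 1 to 8 rows; each row shifts and turns the commanded pose from where the row before left it, along the tool's axes as they then stand; what a row does not reach is not made up. A row lasts 1/8 s, in which the tool goes at most 62.5 mm and 10.7 degrees, less where a joint would pass 70% of its speed; a pose out of reach is approached as far as the arm can. A call is refused whole if a number of a shift passes 1 or a number of a turn 1, either way. A call with a gripper value outside its range is refused whole. OPENING is the finger opening in mm, from 0 to 85.4, set as the call begins (- or left out, the last holds). The fingers move at their own pace and stop on an object; FORCE is the grip in N (left out, the last holds). Time passes only in rows, so rows that do not move let the fingers close. It gives the time, the measured TCP pose, the force and the opening at its end, in the units of the state.
- observe(): the state, without advancing time (a new reading comes with each control period).
- snapshot(name): name is "side" or "top" or "wrist"; returns the picture (480x640x3 uint8, red, green, blue); there is no depth.
- get_calibration(name): a dict with "fx", "fy", "cx", "cy" (pixels), "k1" (the pictures are not rectified: a ray, as slopes to the right and down, at radius r is drawn at 1 + k1 r^2 times it, then the intrinsics apply), "view" (4x4, takes a point from world to camera coordinates); the wrist camera has in their place "tool_from_camera" (4x4, takes a point from camera to tool coordinates, whose origin is the TCP and whose axes are the flange's). Camera axes: x right, y down, z forward; pixel columns grow to the right and rows downward; lengths in mm; the calibration is good to about 2 mm. A picture is of the moment at which its call begins: read the wrist's pose just before it. get_calibration takes no time and is no camera call.
- hand_in(): hands the job in, once; it reports no verdict.
The state is a dict: "t": time; "joint_pos": joint angles; "joint_vel": joint speeds; "tau": joint torques, N m; "eef_pos": TCP position; "orientation": TCP orientation; "force": force on the tool from outside, world axes, zero at the start; "wrist_torque": the same for the moment, N m; "finger_gap": finger opening in mm.
Only numpy, scipy, OpenCV 4.12 (cv2) and the standard library are available. Lean on these libraries where they do the work, as an engineer would, in place of code of your own. Each camera call takes 0.05 s, during which the arm holds its last target. There are 200 camera calls.

### The job

Take the scaler (the eight-sided steel instrument with the small hooked blade) from the set-up tray and lay it in the open jaws and tail rest of the sharpening vise, with its blade sticking out past the jaws at the end away from the rest. Then turn the smooth ball knob clockwise until the jaws hold the handle firmly, but do not crush it: its handle is a thin tube that dents above 30 N. Leave it clamped and leave the other instruments where they lie.

Things in the scene. Friction and masses are not known exactly. Their poses are not given: they have to be found in the camera images.
- vise: Sharpening vise fixed to the worktop: grey bed plate 160 x 165 mm, 12 mm high. Origin under its middle, on the worktop; +x away from the robot at yaw 0, z up. The handle lies along the vise's y, on the line x = -0.040, with jaws at the -y end and a tail rest at the +y end; between y = -0.020 and 0.036 only the bed plate is below, so fingers that hold the handle can go down there.
- seat_mid (a point): Where the middle of the scaler's handle belongs, at half height of a seated handle: vise frame (-0.040, 0.004, 0.045), 45 mm above the worktop. Axes as the vise. With its blade past the jaws the scaler's +x points along the vise's -y.
- front_jaw: Fixed front jaw's black liner, 35 mm long (vise y -0.056 to -0.020), 13 mm high, flared top. Origin at its foot (40 mm above the worktop), 6 mm in front of the seat line. The rear jaw faces it, also flared, and slides towards it (-x). It starts 13 to 19 mm open: not measured, differs each time. Aluminium seat between the jaws, 40 mm high.
- rest_mid (a point): Tail rest: floor of a notch 20 mm wide (10 mm long) on the seat line, vise frame (-0.040, 0.041, 0.040), 40 mm above the worktop, between cheeks 12 mm high with flared tops.
- knob_ball (a point): Centre of the smooth black ball knob, 38 mm in diameter, 70 mm above the worktop, over the pinion box (top 40 mm). It turns about the vertical here; axes as the vise. It is slippery (friction 0.25): pads that end above its widest height slide up off it, and a weak grip slips: grip with some 60 N. Clockwise from above closes the rear jaw, 5 mm a radian; it stays where it is left.
- knob_neck (a point): Foot of the knob's neck, on its axis, 40 mm above the worktop. Feel of the knob: steady drag of about 0.16 N m until the jaws bite (0.6 to 1.7 rad from the start), then the moment climbs by 0.37 N m a radian, as the rear jaw is sprung (15 N/mm). 12 N on the handle (just held) adds 0.06 N m, 20 N (a good hold) 0.10 N m, 30 N (dented) 0.15 N m. At rest the drag may show with either sign.
- scaler_mid (a point): Middle of the scaler's handle at half height. All-steel instrument, 35 g: eight-sided handle 110 mm long (+-55 mm along its x) and 10 mm across the flats, then thin shank and hooked blade towards +x; z up as it lies. It lies on the tray's floor, in any of three places, about 45 mm beside the next instrument.
- scaler_tip (a point): Blade end of the scaler, 95 mm from the handle's middle along its +x.
- mirror_mid (a point): Middle of the dental mirror in the tray (154 mm long, handle 6 mm wide, round head), 3.5 mm above its underside; x along its length. Not to be moved.
- tweezers_mid (a point): Middle of the dressing tweezers in the tray (154 x 14 x 8 mm), 3.5 mm above their underside; x along their length. Not to be moved.
- setup_tray: Stainless set-up tray, fixed, 173 x 269 mm, rim 12 mm high, floor 2 mm above the worktop; origin under its middle. The instruments lie side by side along its y.

How it is judged (in metres and radians):
On the way:
1. the scaler lies in the open jaws and the tail rest, let go, blade past the jaws (x of scaler_mid in the frame of vise between -0.048 and -0.022 m and y of scaler_mid in the frame of vise between -0.01 and 0.018 m and z of scaler_mid in the frame of vise between 0.041 and 0.05 m and y of scaler_tip in the frame of vise below -0.068 m and angle between the x axis of scaler_mid and the y axis of vise, either way round below 0.15 rad and contact force between the fingers and scaler below 0.1 N and contact force between front_jaw and scaler below 4 N), for 0.2 s.
At the end, for the whole second after the job is handed in: The scaler lies against the front jaw: handle middle within 4 mm of the seat line, within 14 mm of the seat point along it and 5 mm in height, parallel to the jaws within 0.08 rad, blade past the jaws. The jaws press it with 12 to 30 N. It is at rest (x of scaler_mid in the frame of vise between -0.044 and -0.036 m and y of scaler_mid in the frame of vise between -0.01 and 0.018 m and z of scaler_mid in the frame of vise between 0.041 and 0.05 m and y of scaler_tip in the frame of vise below -0.068 m and angle between the x axis of scaler_mid and the y axis of vise, either way round below 0.08 rad and contact force between front_jaw and scaler between 12 and 30 N and linear speed of scaler below 0.01 m/s); the robot touches nothing.
It fails at once if the handle is crushed: the jaws press it with more than 30 N (contact force between front_jaw and scaler above 30 N).
It fails at once if the mirror or the tweezers are moved more than 20 mm (distance of any of mirror_mid, tweezers_mid from where it was at the start of the episode above 0.02 m).
It also fails if it takes over 72 s, if anything falls off the work surface, if the arm or the gripper's body presses on something with over 40 N, if the wrist force passes 120 N, or if a joint passes its speed limit or range.

## Working session

There is one attempt and no reset: what is moved stays moved. The work goes in short steps, Python scripts to look and compute and a shell command to move; the robot and the scene stay as the last step left them, time stands still between calls to the robot, and variables do not carry over. Pictures are saved under pics/ and viewed, about 8 in all and at most 12, crops included, and the job is handed in when it is done.

```bash
ls; mkdir -p pics
python3 - <<'E'
from workcell import *
import cv2,numpy as np
s=observe()
print({k:np.round(v,3).tolist() for k,v in s.items()})
for n in("top","side","wrist"):
    c=get_calibration(n);print(n,{k:np.round(v,3).tolist() for k,v in c.items()})
    im=snapshot(n);cv2.imwrite(f"pics/{n}0.png",im[:,:,::-1])
E
```

```text
pics
{'t': 0.0, 'joint_pos': [1.156, 0.522, -0.036, 1.6, 0.021, 1.021, -0.113], 'joint_vel': [-0.001, -0.001, 0.002, -0.001, 0.0, 0.001, -0.0], 'tau': [-0.001, -92.71, 1.98, -36.993, 0.018, 0.008, 0.0], 'eef_pos': [211.088, -587.911, 206.531], 'orientation': [[0.941, 0.338, -0.0], [0.338, -0.941, 0.001], [-0.0, -0.001, -1.0]], 'force': [-0.506, 0.479, 0.489], 'wrist_torque': [-0.035, -0.02, 0.003], 'finger_gap': 85.098}
top {'fx': 611.992, 'fy': 611.992, 'cx': 330.079, 'cy': 234.735, 'k1': 0.038, 'view': [[-0.009, -1.0, 0.004, -150.504], [-0.995, 0.008, -0.095, 524.942], [0.095, -0.005, -0.995, 1107.739], [0.0, 0.0, 0.0, 1.0]]}
side {'fx': 514.625, 'fy': 514.625, 'cx': 320.886, 'cy': 231.83, 'k1': -0.144, 'view': [[0.968, -0.252, 0.002, -532.212], [-0.138, -0.537, -0.832, 63.4], [0.211, 0.805, -0.555, 1110.981], [0.0, 0.0, 0.0, 1.0]]}
wrist {'fx': 337.444, 'fy': 337.444, 'cx': 315.323, 'cy': 242.801, 'k1': -0.049, 'tool_from_camera': [[0.001, -0.963, -0.27, 68.351], [1.0, 0.001, 0.001, 0.157], [-0.001, -0.27, 0.963, -167.461], [0.0, 0.0, 0.0, 1.0]]}
```

View pics/top0.png

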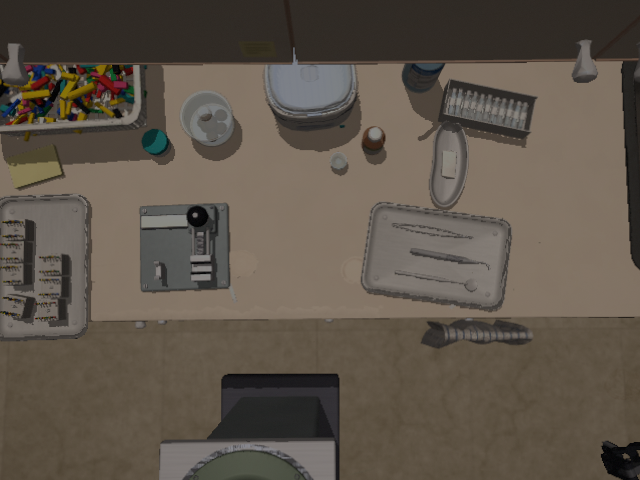

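View pics/side0.png

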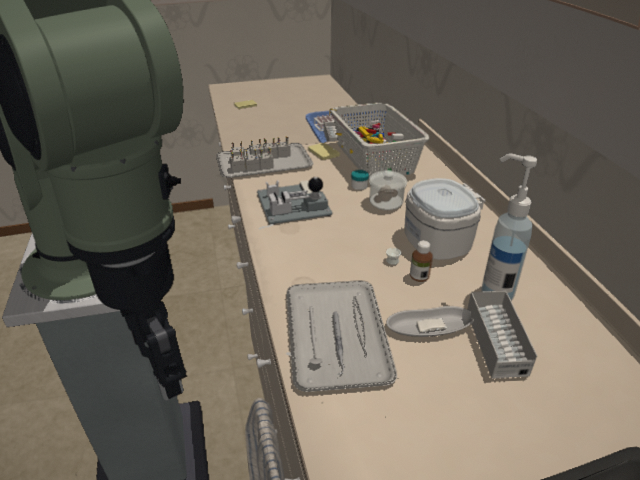

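The top view shows the tray around (437,255). The scaler is the middle instrument, handle about (411,250) to (460,259), with its blade at about (488,266) pointing towards world -y. The vise is around (185,248), with the ball at (197,216), the jaws at (201,268) and the rest at (158,270).

```bash
cat > h.py <<'E'
from workcell import *
import cv2,numpy as np
def cam(n,s=None):
    c=get_calibration(n)
    if n=="wrist":
        T=np.eye(4);T[:3,:3]=s["orientation"];T[:3,3]=s["eef_pos"];M=T@np.array(c["tool_from_camera"])
    else: M=np.linalg.inv(np.array(c["view"]))
    return c,M
def ray(n,px,s=None):
    c,M=cam(n,s)
    d=(np.array(px,float)-[c["cx"],c["cy"]])/[c["fx"],c["fy"]]
    u=d.copy()
    for _ in range(20): u=d/(1+c["k1"]*(u@u))
    v=M[:3,:3]@[u[0],u[1],1];return M[:3,3],v
def plane(n,px,z,s=None):
    o,v=ray(n,px,s);return o+v*(z-o[2])/v[2]
def proj(n,p,s=None):
    c,M=cam(n,s);q=np.linalg.inv(M)@np.append(p,1);u=q[:2]/q[2]
    return u*(1+c["k1"]*(u@u))*[c["fx"],c["fy"]]+[c["cx"],c["cy"]]
def two(p1,n1,p2,n2,s1=None,s2=None):
    a,u=ray(n1,p1,s1);b,v=ray(n2,p2,s2)
    t=np.linalg.lstsq(np.c_[u,-v],b-a,rcond=None)[0];P,Q=a+t[0]*u,b+t[1]*v
    return (P+Q)/2,np.linalg.norm(P-Q)
E
python3 - <<'E'
from h import *
im=cv2.imread("pics/top0.png")
a=cv2.resize(im[198:300,130:240],None,fx=3.6,fy=3.6,interpolation=cv2.INTER_CUBIC)
b=cv2.resize(im[198:300,360:470+50],None,fx=2.4,fy=3.6,interpolation=cv2.INTER_CUBIC)
cv2.imwrite("pics/crop.png",np.hstack([a,b]))
for p in [(411,250),(460,259),(488,266)]: print(p,plane("top",p,7).round(1))
print("ball",two((197,216),"top",(316,185),"side"), plane("top",(197,216),70).round(1))
for p in [(140,206),(229,204),(228,290),(141,291)]: print(p,plane("top",p,12).round(1))
E
```

```text
(411, 250) [ 495.4 -306.6    7. ]
(460, 259) [ 477.8 -397.9    7. ]
(488, 266) [ 464.3 -449.7    7. ]
ball (array([556.81830202,  81.71718257,  68.44212906]), np.float64(3.6856278138237073)) [554.8  81.7  70. ]
(140, 206) [581.9 200.5  12. ]
(229, 204) [584.5  34.5  12. ]
(228, 290) [423.6  35.1  12. ]
(141, 291) [423.4 195.3  12. ]
```

View pics/crop.png

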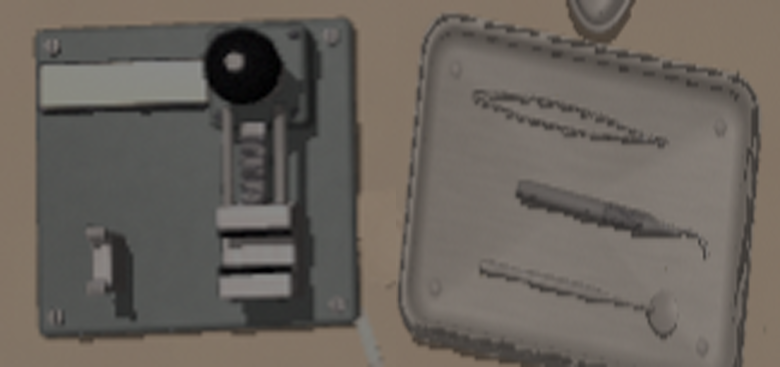

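Measured: the scaler's middle is near (484,-359) with its axis at about 11° to world -y. The vise is near (503,116) with yaw about 0, and the ball is near (556,82). Next I move above the scaler.

```bash
cat >> h.py <<'E'
def plan(target,xdir,n,s=None,turn=None):
    """rows for TCP to target (world), tool pointing down, tool x along angle xdir deg."""
    from scipy.spatial.transform import Rotation as Ro
    s=s or observe();p=np.array(s["eef_pos"]);R=np.array(s["orientation"])
    a=np.radians(xdir);G=np.array([[np.cos(a),np.sin(a),0],[np.sin(a),-np.cos(a),0],[0,0,-1]])
    w=Ro.from_matrix(R.T@G).as_rotvec()
    out=[]
    for i in range(n):
        d=np.round(R.T@(np.array(target)-p)/(n-i)/50,2);
        w=Ro.from_matrix(R.T@G).as_rotvec(); r=np.round(np.degrees(w)/6/(n-i),2)
        out.append([d.tolist(),r.tolist()]);p=p+R@d*50;R=R@Ro.from_rotvec(np.radians(r*6)).as_matrix()
    for o in out: print(str(o).replace(" ",""),end=",")
    print()
def st():
    s=observe();print({k:np.round(s[k],2).tolist() for k in("t","joint_pos","eef_pos","force","wrist_torque","finger_gap")});R=np.array(s["orientation"]);print("xdir",np.degrees(np.arctan2(R[1,0],R[0,0])).round(2),"z",R[:,2].round(3));return s
E
python3 -c "
from h import *
plan([484,-375,140],79,12)"
```

```text
[[0.55,-0.18,0.11],[-0.0,-0.0,-0.82]],[[0.56,-0.13,0.11],[-0.0,-0.0,-0.82]],[[0.57,-0.08,0.11],[-0.0,-0.0,-0.82]],[[0.58,-0.04,0.11],[-0.0,-0.0,-0.82]],[[0.58,0.01,0.11],[-0.0,-0.0,-0.82]],[[0.57,0.06,0.11],[-0.0,-0.0,-0.82]],[[0.57,0.11,0.11],[-0.0,-0.0,-0.83]],[[0.55,0.16,0.11],[-0.0,-0.0,-0.82]],[[0.54,0.21,0.11],[-0.0,-0.0,-0.83]],[[0.51,0.26,0.11],[-0.0,-0.0,-0.82]],[[0.49,0.3,0.12],[-0.0,-0.0,-0.83]],[[0.47,0.34,0.11],[-0.01,-0.01,-0.82]],
```

```bash
python3 -m inch '[[[0.55,-0.18,0.1],[0,0,-0.82]],[[0.56,-0.13,0.1],[0,0,-0.82]],[[0.57,-0.08,0.1],[0,0,-0.82]],[[0.58,-0.04,0.1],[0,0,-0.82]],[[0.58,0,0.1],[0,0,-0.82]],[[0.57,0.06,0.1],[0,0,-0.82]]]' 35 20
python3 -m inch '[[[0.57,0.11,0.1],[0,0,-0.82]],[[0.55,0.16,0.1],[0,0,-0.82]],[[0.54,0.21,0.1],[0,0,-0.82]],[[0.51,0.26,0.1],[0,0,-0.82]],[[0.49,0.3,0.1],[0,0,-0.82]],[[0.47,0.34,0.1],[0,0,-0.82]],[[0,0,0],[0,0,0]],[[0,0,0],[0,0,0]]]'
python3 - <<'E'
from h import *
s=st();im=snapshot("wrist");cv2.imwrite("pics/w1.png",im[:,:,::-1])
import pickle;pickle.dump(s,open("s1.pkl","wb"))
E
```

```text
t: 0.9
eef_pos: [348.8, -479.7, 176.8]
orientation: [[0.648, 0.762, 0.0], [0.762, -0.648, 0.0], [0.0, 0.0, -1.0]]
force: [0.1, 0.5, -0.7]
finger_gap: 35.5
t: 1.9
eef_pos: [484.0, -375.1, 146.9]
orientation: [[0.194, 0.981, -0.0], [0.981, -0.194, -0.0], [-0.0, -0.0, -1.0]]
force: [0.1, -0.5, 0.6]
finger_gap: 34.9
{'t': 1.9, 'joint_pos': [0.78, 0.58, -0.33, 1.68, 0.22, 0.92, 0.18], 'eef_pos': [484.01, -375.08, 146.91], 'force': [0.1, -0.52, 0.55], 'wrist_torque': [-0.07, -0.03, 0.03], 'finger_gap': 34.88}
xdir 78.82 z [-0. -0. -1.]
```

View pics/w1.png

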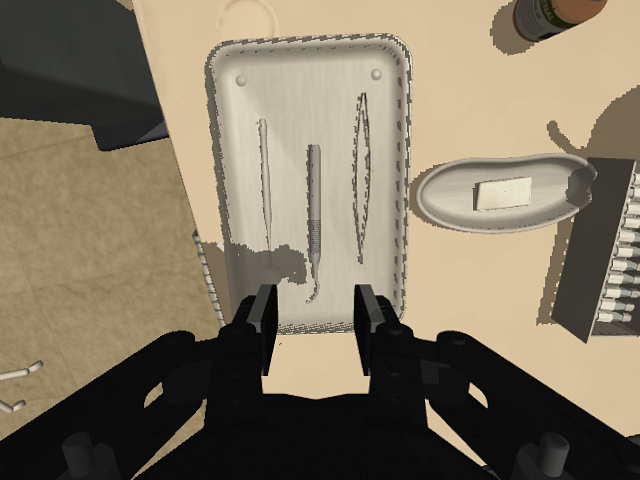

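The wrist view shows the scaler handle from (314,145) to about (315,250), with the hooked tip at (310,301). The mirror is on its left and the tweezers are on its right.

Run:
```python
from h import *
import pickle
s=pickle.load(open("s1.pkl","rb"))
for p in [(314.5,145),(315.5,250),(309,301)]: print(plane("wrist",p,7,s).round(1))
g=cv2.cvtColor(cv2.imread("pics/w1.png"),cv2.COLOR_BGR2GRAY)
for r in (150,170,190,210,230,250): print(r,g[r,300:330].tolist())
```

```text
[ 497.  -305.3    7. ]
[ 479.3 -400.     7. ]
[ 462.8 -450.9    7. ]
150 [186, 189, 190, 192, 193, 190, 132, 89, 91, 64, 89, 103, 81, 146, 149, 149, 152, 157, 148, 126, 139, 196, 192, 193, 193, 194, 194, 194, 193, 190]
170 [191, 192, 190, 189, 188, 188, 180, 87, 92, 72, 93, 112, 130, 144, 151, 154, 157, 160, 151, 124, 126, 201, 196, 196, 196, 197, 197, 194, 191, 191]
190 [196, 196, 193, 195, 195, 193, 194, 185, 85, 70, 94, 115, 134, 145, 154, 158, 161, 158, 151, 123, 123, 196, 192, 192, 193, 195, 196, 193, 192, 190]
210 [194, 192, 191, 190, 190, 194, 187, 95, 97, 72, 99, 117, 132, 145, 154, 160, 161, 157, 151, 124, 118, 195, 191, 190, 190, 190, 192, 192, 191, 191]
230 [192, 191, 190, 192, 191, 191, 194, 186, 89, 77, 60, 96, 106, 129, 144, 151, 149, 148, 136, 88, 94, 174, 195, 191, 190, 189, 190, 190, 192, 193]
250 [194, 191, 189, 189, 190, 190, 182, 89, 96, 95, 65, 102, 107, 121, 113, 116, 113, 115, 121, 105, 107, 196, 192, 191, 191, 190, 191, 188, 187, 189]
```

```bash
python3 -c "
from h import *
plan([487,-359.5,30],79.3,4)"
```

```text
[[0.08,0.0,0.59],[-0.0,0.0,-0.02]],[[0.08,0.0,0.58],[-0.0,0.0,-0.02]],[[0.08,0.0,0.59],[-0.0,0.0,-0.02]],[[0.09,0.0,0.58],[-0.0,0.0,-0.03]],
```

```bash
python3 -m inch '[[[0.08,0,0.58],[0,0,-0.02]],[[0.08,0,0.58],[0,0,-0.02]],[[0.08,0,0.58],[0,0,-0.02]],[[0.08,0,0.58],[0,0,-0.02]],[[0,0,0.26],[0,0,0]],[[0,0,0.26],[0,0,0]],[[0,0,0],[0,0,0]]]' 35 40
python3 -m inch '[[[0,0,0],[0,0,0]],[[0,0,0],[0,0,0]],[[0,0,0],[0,0,0]],[[0,0,0],[0,0,0]]]' 0 40
python3 - <<'E'
from h import *
s=st()
plan([463.5,120,120],90,12)
E
```

```text
t: 2.82
eef_pos: [486.8, -359.6, 4.8]
orientation: [[0.187, 0.982, -0.0], [0.982, -0.187, 0.0], [0.0, -0.001, -1.0]]
force: [0.8, -0.4, 0.7]
finger_gap: 34.9
t: 3.32
eef_pos: [487.1, -359.4, 5.3]
orientation: [[0.186, 0.983, 0.0], [0.983, -0.186, -0.0], [-0.0, 0.0, -1.0]]
force: [-0.4, 0.5, 0.3]
finger_gap: -0.2
{'t': 3.32, 'joint_pos': [0.72, 0.77, -0.27, 1.77, 0.31, 0.64, 0.09], 'eef_pos': [487.1, -359.43, 5.31], 'force': [-0.42, 0.54, 0.34], 'wrist_torque': [0.03, -0.05, 0.04], 'finger_gap': -0.21}
xdir 79.27 z [ 0. -0. -1.]
[[0.78,-0.19,-0.19],[0.0,0.0,-0.15]],[[0.78,-0.17,-0.19],[0.0,0.0,-0.15]],[[0.78,-0.16,-0.19],[0.0,0.0,-0.15]],[[0.79,-0.15,-0.19],[0.0,0.0,-0.15]],[[0.79,-0.14,-0.19],[0.0,0.0,-0.15]],[[0.79,-0.13,-0.19],[0.0,0.0,-0.15]],[[0.79,-0.11,-0.19],[0.0,0.0,-0.15]],[[0.79,-0.1,-0.19],[0.0,0.0,-0.15]],[[0.8,-0.09,-0.19],[0.0,0.0,-0.15]],[[0.8,-0.08,-0.2],[0.0,0.0,-0.15]],[[0.79,-0.06,-0.19],[0.0,0.0,-0.14]],[[0.8,-0.05,-0.2],[0.0,0.0,-0.15]],
```

The gap is 0, so the grasp missed. I'll look before doing anything else.

Run:
```python
from h import *
im=snapshot("wrist");a=im[150:440,180:460,::-1];cv2.imwrite("pics/w2.png",cv2.resize(a,None,fx=2,fy=2))
cv2.imwrite("pics/side2.png",snapshot("side")[:,:,::-1])
```

```text
(no output)
```

View pics/w2.png

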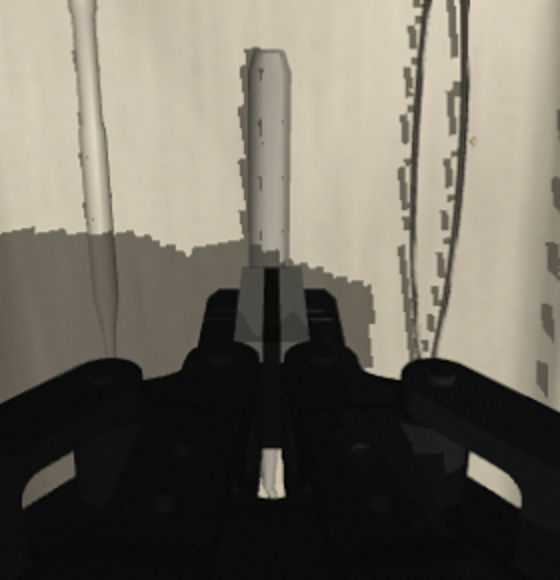

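Run:
```python
from h import *
s=observe();R=np.array(s["orientation"]);p=np.array(s["eef_pos"])
for t in [(11,0,0),(-11,0,0),(11,0,-19),(11,5,0),(11,8,0)]: print(t,proj("wrist",p+R@np.array(t,float),s).round(1), "side",proj("side",p+R@np.array(t,float)).round(1))
for z in (0,2,7,12): print(z,plane("wrist",(180+268/2,150+50/2),z,s).round(1))
im=cv2.imread("pics/side2.png")[230:400,230:430];cv2.imwrite("pics/side2c.png",cv2.resize(im,None,fx=3.5,fy=3.5,interpolation=cv2.INTER_CUBIC))
```

```text
(11, 0, 0) [315.2 261.5] side [336.8 330.2]
(-11, 0, 0) [315.2 299.9] side [337.9 338.9]
(11, 0, -19) [315.2 274.6] side [337.  322.6]
(11, 5, 0) [324.8 261.5] side [339.5 330. ]
(11, 8, 0) [330.5 261.5] side [341.2 330. ]
0 [ 496.7 -305.     0. ]
2 [ 496.7 -304.8    2. ]
7 [ 496.8 -304.4    7. ]
12 [ 496.9 -304.1   12. ]
```

View pics/side2c.png

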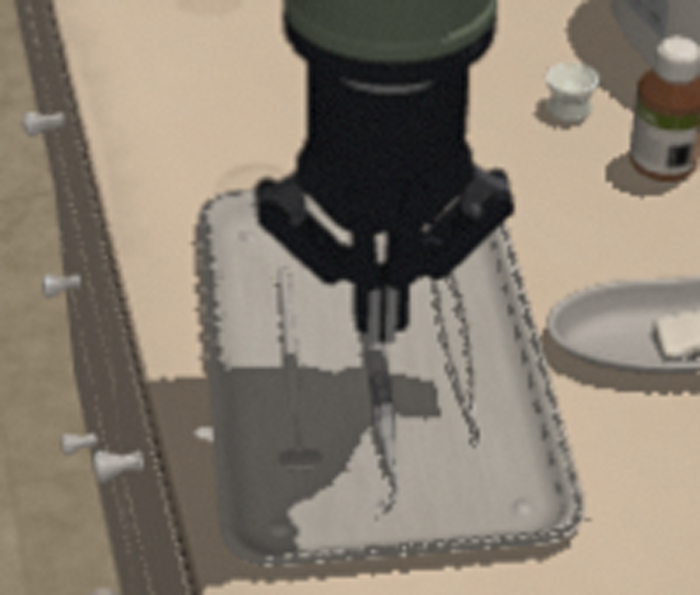

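Three checks (the side view, the wrist tip row and the gap's pixel scale) agree that the real fingertips sit about 27 mm behind the reported TCP. The shut fingers are therefore hovering over an untouched handle. I'll open them and go down in small steps, watching the force.

```bash
python3 -m inch '[[[0,0,0],[0,0,0]],[[0,0,0],[0,0,0]],[[0,0,0.1],[0,0,0]],[[0,0,0.1],[0,0,0]],[[0,0,0.1],[0,0,0]],[[0,0,0],[0,0,0]]]' 26 40
for i in 1; do python3 -m inch '[[[0,0,0.06],[0,0,0]],[[0,0,0],[0,0,0]]]'; done
```

```text
t: 4.18
eef_pos: [486.8, -359.1, -10.5]
orientation: [[0.186, 0.983, -0.001], [0.983, -0.186, 0.0], [0.0, -0.001, -1.0]]
force: [-0.1, -0.3, 0.6]
finger_gap: 26.1
t: 4.42
eef_pos: [486.9, -359.3, -13.0]
orientation: [[0.186, 0.983, -0.0], [0.983, -0.186, 0.0], [0.0, -0.0, -1.0]]
force: [-0.3, 0.2, 0.0]
finger_gap: 25.7
```

Run:
```python
from h import *
st();im=snapshot("wrist");a=im[150:440,180:460,::-1];b=snapshot("side")[230:400,230:400,::-1]
cv2.imwrite("pics/w3.png",np.hstack([cv2.resize(a,(386,400)),cv2.resize(b,(400,400),interpolation=cv2.INTER_CUBIC)]))
```

```text
{'t': 4.42, 'joint_pos': [0.71, 0.8, -0.26, 1.77, 0.32, 0.61, 0.08], 'eef_pos': [486.94, -359.34, -13.04], 'force': [-0.29, 0.2, 0.03], 'wrist_torque': [0.01, -0.0, 0.0], 'finger_gap': 25.69}
xdir 79.27 z [-0.  0. -1.]
```

View pics/w3.png

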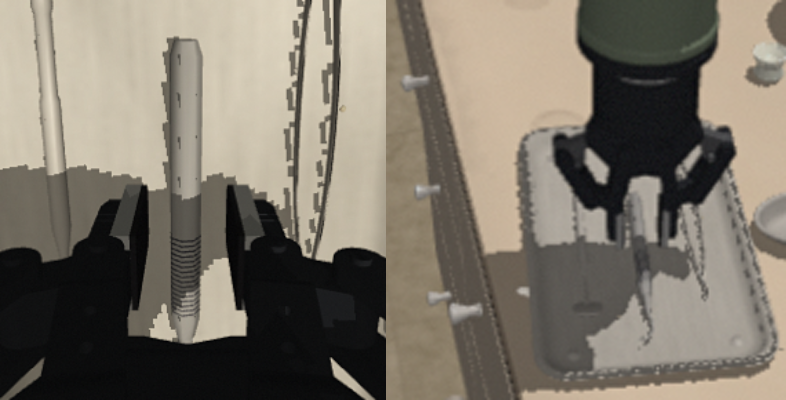

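The TCP is now 15 mm under the tray floor with no contact, so the offset is confirmed. The handle, at crop x≈185, lies centred between the pads. I'll keep going down by feel.

```bash
python3 -m inch '[[[0,0,0.08],[0,0,0]],[[0,0,0],[0,0,0]]]'|grep -E "eef|force"
python3 -m inch '[[[0,0,0.04],[0,0,0]],[[0,0,0],[0,0,0]]]'|grep -E "eef|force"
```

```text
eef_pos: [486.8, -359.2, -17.2]
force: [0.6, 0.5, 0.5]
eef_pos: [486.9, -359.2, -19.1]
force: [-0.8, 0.4, 0.4]
```

```bash
python3 -m inch '[[[0,0,0.04],[0,0,0]],[[0,0,0],[0,0,0]]]'|grep -E "eef|force"
python3 -m inch '[[[0,0,0.04],[0,0,0]],[[0,0,0],[0,0,0]]]'|grep -E "eef|force"
```

```text
eef_pos: [486.9, -359.3, -21.1]
force: [0.3, -0.1, -0.5]
eef_pos: [487.1, -359.4, -22.7]
force: [-0.6, 0.6, 5.4]
```

```bash
python3 -m inch '[[[0,0,-0.05],[0,0,0]],[[0,0,0],[0,0,0]],[[0,0,0],[0,0,0]],[[0,0,0],[0,0,0]],[[0,0,0],[0,0,0]]]' 0 40
```

```text
t: 6.15
eef_pos: [487.0, -359.3, -20.5]
orientation: [[0.186, 0.983, -0.0], [0.983, -0.186, 0.0], [0.0, -0.0, -1.0]]
force: [0.5, 0.5, -0.1]
finger_gap: 8.8
```

Gripped: the gap holds at 8.8 mm, and the handle centre is about 27.5 mm above the TCP. I'll lift it and carry it to a viewing pose short of the vise.

```bash
python3 -m inch '[[[0,0,-0.4],[0,0,0]],[[0,0,-0.6],[0,0,0]],[[0,0,-0.6],[0,0,0]],[[0,0,-0.6],[0,0,0]],[[0,0,0],[0,0,0]]]'
python3 -c "
from h import *
plan([463.5,50,130],90,14)"
```

```text
t: 6.78
eef_pos: [488.2, -360.2, 93.1]
orientation: [[0.186, 0.982, 0.004], [0.982, -0.186, -0.003], [-0.002, 0.004, -1.0]]
force: [0.1, 0.0, -1.5]
finger_gap: 8.6
[[0.57,-0.14,-0.05],[0.0,0.0,-0.13]],[[0.57,-0.14,-0.05],[0.0,0.0,-0.13]],[[0.57,-0.13,-0.06],[0.0,0.0,-0.13]],[[0.57,-0.12,-0.05],[0.0,0.0,-0.13]],[[0.58,-0.11,-0.06],[0.0,0.0,-0.13]],[[0.58,-0.1,-0.05],[0.0,0.0,-0.13]],[[0.58,-0.1,-0.06],[0.0,0.0,-0.13]],[[0.58,-0.09,-0.05],[0.01,0.0,-0.13]],[[0.58,-0.08,-0.06],[0.0,0.0,-0.13]],[[0.58,-0.07,-0.05],[0.01,0.0,-0.12]],[[0.58,-0.07,-0.06],[0.0,0.01,-0.13]],[[0.59,-0.06,-0.05],[0.01,0.0,-0.12]],[[0.59,-0.05,-0.05],[0.0,0.01,-0.13]],[[0.58,-0.04,-0.06],[0.01,0.0,-0.12]],
```

```bash
python3 -m inch '[[[0.57,-0.14,-0.05],[0,0,-0.13]],[[0.57,-0.14,-0.05],[0,0,-0.13]],[[0.57,-0.13,-0.05],[0,0,-0.13]],[[0.57,-0.12,-0.05],[0,0,-0.13]],[[0.58,-0.11,-0.05],[0,0,-0.13]],[[0.58,-0.1,-0.05],[0,0,-0.13]],[[0.58,-0.1,-0.05],[0,0,-0.13]]]'
python3 -m inch '[[[0.58,-0.09,-0.05],[0,0,-0.13]],[[0.58,-0.08,-0.05],[0,0,-0.13]],[[0.58,-0.07,-0.05],[0,0,-0.13]],[[0.58,-0.07,-0.05],[0,0,-0.13]],[[0.58,-0.06,-0.05],[0,0,-0.13]],[[0.58,-0.05,-0.05],[0,0,-0.13]],[[0.58,-0.04,-0.05],[0,0,-0.13]],[[0,0,0],[0,0,0]]]'
python3 -m inch '[[[0,0,0],[0,0,0]],[[0,0,0],[0,0,0]]]' >/dev/null
python3 - <<'E'
from h import *
s=st();im=snapshot("wrist");cv2.imwrite("pics/w4.png",im[:,:,::-1])
import pickle;pickle.dump(s,open("s4.pkl","wb"))
E
```

```text
t: 7.65
eef_pos: [474.4, -153.3, 107.4]
orientation: [[0.091, 0.996, -0.0], [0.996, -0.091, -0.0], [-0.0, -0.0, -1.0]]
force: [0.7, -0.2, -0.3]
finger_gap: 9.1
t: 8.65
eef_pos: [462.0, 51.6, 125.0]
orientation: [[-0.007, 1.0, 0.0], [1.0, 0.007, 0.001], [0.001, 0.0, -1.0]]
force: [-0.4, -0.8, -1.0]
finger_gap: 8.9
{'t': 8.9, 'joint_pos': [0.11, 0.42, -0.43, 2.07, 0.27, 0.7, -0.49], 'eef_pos': [462.15, 48.81, 124.57], 'force': [-0.15, -0.5, 0.02], 'wrist_torque': [-0.06, 0.03, 0.01], 'finger_gap': 8.99}
xdir 90.12 z [-0. -0. -1.]
```

View pics/w4.png

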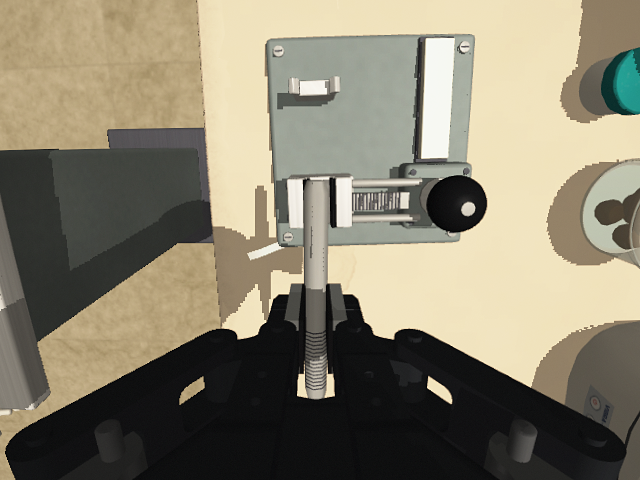

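The wrist view shows the tail rest notch at (314,88), the front jaw at about x=296, the rear jaw at about x=340 and the ball at (457,203). The held handle's tail is at (316,180).

Run:
```python
from h import *
import pickle
s=pickle.load(open("s4.pkl","rb"))
P=lambda p,z:plane("wrist",p,z,s).round(1)
print("plate",[P(p,12) for p in [(267,39),(475,36),(461,244),(275,246)]])
print("screws",[P(p,13) for p in [(278,51),(464,47),(452,237),(288,237)]])
print("rest L/R cheek inner",P((300,80),52),P((329,80),52),P((299,88),40),P((328,88),40))
print("ball",P((457,203),70))
print("tail",P((316,180),152),P((316,180),148))
print("jaws top ends", [P(p,53) for p in [(302,178),(302,228),(330,178),(330,228),(338,178)]])
im=cv2.imread("pics/w4.png")
g=cv2.cvtColor(im,cv2.COLOR_BGR2GRAY)
for r in (76,84,90,95): print(r,g[r,284:346].tolist())
# ball contour
m=(g<60).astype(np.uint8);m[:, :415]=0;m[:150]=0;m[260:]=0;m[:,500:]=0
c=max(cv2.findContours(m,0,2)[0],key=cv2.contourArea);print(cv2.minEnclosingCircle(c),P(cv2.minEnclosingCircle(c)[0],70))
cr=[cv2.resize(im[60:110,270:350],None,fx=5,fy=5,interpolation=cv2.INTER_CUBIC),cv2.resize(im[165:245,270:350],None,fx=5,fy=5,interpolation=cv2.INTER_CUBIC)]
cv2.imwrite("pics/w4c.png",np.vstack(cr)[:600])
```

```text
plate [array([425.5, 196.8,  12. ]), array([582.3, 200.9,  12. ]), array([589.1,  37.6,  12. ]), array([427.3,  35.3,  12. ])]
screws [array([433.7, 188.2,  13. ]), array([574.1, 192.7,  13. ]), array([580. ,  44.1,  13. ]), array([438.8,  43.6,  13. ])]
rest L/R cheek inner [451.7 160.7  52. ] [470.8 160.8  52. ] [450.5 157.7  40. ] [470.6 157.7  40. ]
ball [556.7  82.5  70. ]
tail [462.3 104.5 152. ] [462.3 104.1 148. ]
jaws top ends [array([452.7,  96.9,  53. ]), array([452.4,  61. ,  53. ]), array([472.3,  97. ,  53. ]), array([472.8,  61. ,  53. ]), array([477.9,  97. ,  53. ])]
76 [159, 158, 159, 159, 161, 161, 162, 162, 161, 161, 162, 162, 162, 161, 162, 160, 159, 160, 158, 160, 158, 159, 158, 158, 159, 158, 157, 160, 158, 158, 158, 157, 157, 158, 157, 156, 156, 156, 157, 156, 155, 157, 156, 156, 157, 156, 157, 151, 145, 158, 176, 191, 199, 193, 174, 166, 159, 161, 160, 160, 160, 159]
84 [159, 158, 159, 161, 118, 164, 177, 184, 215, 238, 210, 201, 203, 203, 178, 135, 249, 245, 244, 245, 244, 244, 243, 242, 243, 244, 244, 245, 245, 244, 243, 243, 243, 243, 242, 242, 244, 245, 245, 246, 239, 137, 144, 145, 127, 104, 145, 155, 155, 154, 174, 218, 230, 219, 218, 195, 157, 159, 159, 159, 159, 158]
90 [161, 161, 161, 163, 133, 173, 175, 183, 199, 228, 204, 203, 202, 202, 202, 121, 246, 239, 241, 241, 240, 241, 243, 243, 243, 244, 243, 242, 242, 243, 243, 245, 246, 245, 244, 244, 244, 244, 244, 244, 246, 249, 243, 135, 124, 102, 143, 151, 152, 153, 167, 215, 238, 222, 223, 204, 166, 159, 160, 161, 160, 160]
95 [85, 85, 86, 86, 86, 86, 85, 82, 85, 80, 76, 76, 77, 76, 76, 131, 175, 173, 163, 154, 151, 151, 151, 146, 144, 142, 138, 135, 132, 128, 122, 120, 116, 108, 104, 94, 90, 86, 83, 82, 80, 76, 73, 72, 74, 75, 75, 73, 73, 72, 87, 134, 161, 158, 157, 158, 157, 157, 159, 159, 158, 159]
((456.103271484375, 204.03260803222656), 30.167570114135742) [556.1  81.8  70. ]
```

View pics/w4c.png

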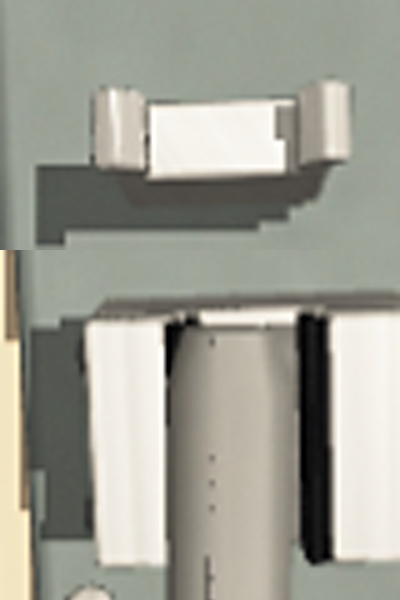

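The rest notch and jaw openings put the seat line at about x=464.5 at the jaws and 461 at the rest. That gives a yaw of about 0.04 and a seat_mid of about (463,120).

```bash
python3 -c "
from h import *
plan([463,120,50],92.2,4)"
```

```text
[[0.36,0.0,0.37],[-0.0,0.0,-0.09]],[[0.35,0.01,0.37],[-0.0,0.0,-0.09]],[[0.36,0.01,0.38],[-0.0,0.0,-0.08]],[[0.35,0.02,0.37],[-0.0,0.0,-0.09]],
```

```bash
python3 -m inch '[[[0.36,0,0.37],[0,0,-0.09]],[[0.35,0.01,0.37],[0,0,-0.09]],[[0.36,0.01,0.37],[0,0,-0.09]],[[0.35,0.02,0.37],[0,0,-0.09]],[[0,0,0],[0,0,0]],[[0,0,0],[0,0,0]]]'
python3 - <<'E'
from h import *
s=st();plan([463,120,19],92.2,4)
a=cv2.resize(snapshot("wrist")[90:340,200:450,::-1],(400,400),interpolation=cv2.INTER_CUBIC)
b=cv2.resize(snapshot("side")[140:240,230:330,::-1],(400,400),interpolation=cv2.INTER_CUBIC)
cv2.imwrite("pics/w5.png",np.hstack([a,b]))
E
```

```text
t: 9.7
eef_pos: [463.1, 119.9, 51.0]
orientation: [[-0.04, 0.999, 0.0], [0.999, 0.04, -0.0], [-0.0, -0.0, -1.0]]
force: [-0.1, -0.3, 0.3]
finger_gap: 9.0
{'t': 9.7, 'joint_pos': [-0.09, 0.56, -0.37, 2.09, 0.38, 0.56, -0.7], 'eef_pos': [463.06, 119.87, 50.96], 'force': [-0.09, -0.27, 0.26], 'wrist_torque': [0.01, -0.02, 0.02], 'finger_gap': 9.04}
xdir 92.3 z [ 0. -0. -1.]
[[0.0,-0.0,0.16],[-0.0,0.0,0.0]],[[0.0,-0.0,0.16],[-0.0,0.0,0.01]],[[0.0,-0.0,0.16],[-0.0,0.0,0.0]],[[0.0,-0.0,0.16],[-0.0,0.0,0.01]],
```

View pics/w5.png

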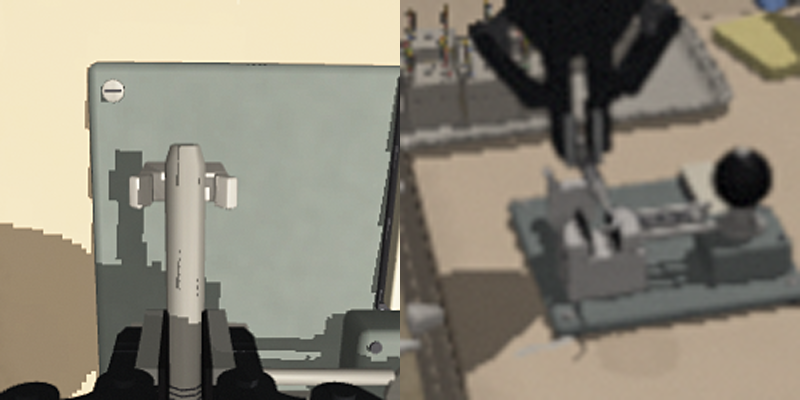

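The tail is centred over the rest notch to within about 1 mm (10 views so far). Now I lower it gently.

```bash
python3 -m inch '[[[0,0,0.16],[0,0,0]],[[0,0,0.16],[0,0,0]],[[0,0,0.14],[0,0,0]],[[0,0,0.1],[0,0,0]],[[0,0,0],[0,0,0]]]'|grep -E "eef|force"
python3 -m inch '[[[0,0,0.06],[0,0,0]],[[0,0,0],[0,0,0]]]'|grep -E "eef|force"
```

```text
eef_pos: [462.7, 120.8, 22.2]
force: [0.1, -0.5, -1.4]
eef_pos: [462.9, 120.7, 19.6]
force: [-0.3, 0.4, -0.8]
```

```bash
python3 -m inch '[[[0,0,0.03],[0,0,0]],[[0,0,0],[0,0,0]]]'|grep -E "eef|force"
python3 -m inch '[[[0,0,0],[0,0,0]],[[0,0,0],[0,0,0]],[[0,0,0],[0,0,0]],[[0,0,0],[0,0,0]]]' 30 40
python3 -m inch '[[[0,0,-0.3],[0,0,0]],[[0,0,-0.6],[0,0,0]],[[0,0,-0.6],[0,0,0]],[[0,0,-0.3],[0,0,0]],[[0,0,0],[0,0,0]]]'
python3 - <<'E'
from h import *
s=st()
a=snapshot("wrist")[:,:,::-1];cv2.imwrite("pics/w6.png",a)
b=cv2.resize(snapshot("side")[150:230,240:340,::-1],(500,400),interpolation=cv2.INTER_CUBIC)
c=cv2.resize(snapshot("top")[198:300,130:240,::-1],(431,400),interpolation=cv2.INTER_CUBIC)
cv2.imwrite("pics/w6b.png",np.hstack([cv2.resize(a[100:400,180:420],(320,400)),b[:,:480]]))
import pickle;pickle.dump(s,open("s6.pkl","wb"))
E
```

```text
eef_pos: [462.9, 120.7, 18.1]
force: [-0.0, 0.9, -1.0]
t: 11.42
eef_pos: [463.0, 120.7, 18.1]
orientation: [[-0.041, 0.999, 0.0], [0.999, 0.041, 0.0], [0.0, 0.0, -1.0]]
force: [-0.7, 1.1, -0.0]
finger_gap: 29.9
t: 12.05
eef_pos: [463.5, 120.7, 109.1]
orientation: [[-0.041, 0.999, 0.002], [0.999, 0.041, 0.0], [0.0, 0.002, -1.0]]
force: [0.1, -0.7, 0.1]
finger_gap: 30.3
{'t': 12.05, 'joint_pos': [-0.04, 0.47, -0.44, 2.05, 0.31, 0.69, -0.63], 'eef_pos': [463.53, 120.66, 109.08], 'force': [0.09, -0.67, 0.09], 'wrist_torque': [0.0, -0.01, -0.0], 'finger_gap': 30.29}
xdir 92.33 z [ 0.002  0.    -1.   ]
```

View pics/w6b.png

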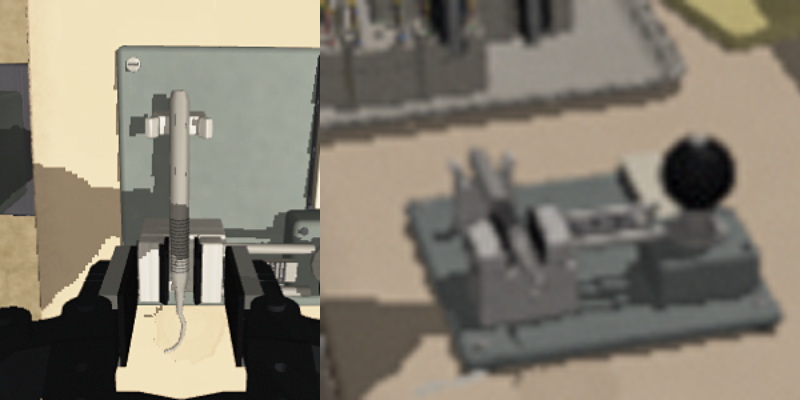

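The scaler is seated in the jaws and rest, let go, with its blade past the jaws (11 views used). Next I go to the ball at (556.5,82), pre-rotated so there is clockwise range in joint 7.

```bash
python3 -c "
from h import *
plan([556.5,82,105],150,10)"
```

```text
[[-0.08,0.18,0.0],[-0.0,-0.0,-0.96]],[[-0.1,0.18,0.01],[-0.0,-0.0,-0.96]],[[-0.12,0.16,0.0],[-0.0,-0.0,-0.96]],[[-0.14,0.15,0.01],[-0.0,-0.0,-0.96]],[[-0.15,0.14,0.0],[-0.0,-0.0,-0.96]],[[-0.16,0.12,0.01],[-0.0,-0.0,-0.96]],[[-0.18,0.1,0.0],[-0.0,-0.0,-0.96]],[[-0.18,0.09,0.01],[-0.0,-0.0,-0.96]],[[-0.19,0.07,0.0],[-0.0,-0.0,-0.96]],[[-0.2,0.04,0.01],[-0.01,-0.01,-0.97]],
```

```bash
python3 -m inch '[[[-0.08,0.18,0],[0,0,-0.96]],[[-0.1,0.18,0],[0,0,-0.96]],[[-0.12,0.16,0],[0,0,-0.96]],[[-0.14,0.15,0],[0,0,-0.96]],[[-0.15,0.14,0],[0,0,-0.96]]]' 62 60 |grep eef
python3 -m inch '[[[-0.16,0.12,0],[0,0,-0.96]],[[-0.18,0.1,0],[0,0,-0.96]],[[-0.18,0.09,0],[0,0,-0.96]],[[-0.19,0.07,0],[0,0,-0.96]],[[-0.2,0.04,0],[0,0,-0.96]],[[0,0,0],[0,0,0]],[[0,0,0],[0,0,0]]]' |grep eef
python3 - <<'E'
from h import *
s=st();im=snapshot("wrist");cv2.imwrite("pics/w7.png",im[:,:,::-1])
g=cv2.cvtColor(im,cv2.COLOR_RGB2GRAY)
print("exp ball px",proj("wrist",[556.5,82,70],s).round(0))
plan([556.5,82,25],150,4)
t=cv2.cvtColor(snapshot("side"),cv2.COLOR_RGB2GRAY)
E
```

```text
eef_pos: [509.6, 101.5, 107.1]
eef_pos: [556.0, 82.5, 107.5]
{'t': 13.7, 'joint_pos': [0.22, 0.63, -0.67, 1.83, 0.5, 0.86, 0.35], 'eef_pos': [555.99, 82.52, 107.54], 'force': [0.58, -0.64, 0.23], 'wrist_torque': [-0.01, -0.02, 0.02], 'finger_gap': 61.94}
xdir 149.84 z [-0.001  0.    -1.   ]
exp ball px [315. 260.]
[[-0.0,-0.0,0.41],[-0.0,-0.0,-0.01]],[[-0.0,-0.0,0.41],[-0.0,-0.0,-0.0]],[[-0.01,-0.0,0.42],[-0.0,-0.0,-0.01]],[[-0.0,-0.0,0.41],[-0.0,-0.01,-0.0]],
```

View pics/w7.png

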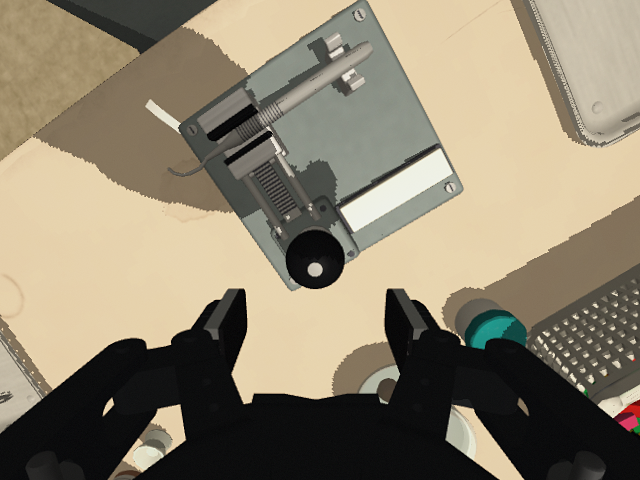

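The ball is at (315,259), against a predicted (315,260), so I'm well aligned. That was the last picture, so the rest goes by numbers. Now I descend and grip.

```bash
python3 -m inch '[[[0,0,0.4],[0,0,0]],[[0,0,0.4],[0,0,0]],[[0,0,0.4],[0,0,0]],[[0,0,0.4],[0,0,0]],[[0,0,0],[0,0,0]]]' |grep -E "eef|force"
python3 -m inch '[[[0,0,0],[0,0,0]],[[0,0,0],[0,0,0]],[[0,0,0],[0,0,0]],[[0,0,0],[0,0,0]],[[0,0,0],[0,0,0]]]' 0 65
python3 -c "
from h import *
st()"
```

```text
eef_pos: [555.7, 82.2, 26.3]
force: [-0.1, 0.0, 0.3]
t: 15.05
eef_pos: [556.7, 81.8, 29.0]
orientation: [[-0.865, 0.501, 0.0], [0.501, 0.865, -0.001], [-0.001, -0.001, -1.0]]
force: [-4.6, -2.8, 7.1]
finger_gap: 35.4
{'t': 15.05, 'joint_pos': [0.16, 0.74, -0.59, 1.87, 0.61, 0.72, 0.27], 'eef_pos': [556.69, 81.78, 29.04], 'force': [-4.56, -2.78, 7.11], 'wrist_torque': [-0.68, 1.09, -0.01], 'finger_gap': 35.41}
xdir 149.93 z [ 0.    -0.001 -1.   ]
```

The gap of 35.4 mm and the upward push suggest the pads sit a bit above the ball's equator. I'll re-grip 7 mm lower.

```bash
python3 -m inch '[[[0,0,0],[0,0,0]],[[0,0,0],[0,0,0]],[[0,0,0],[0,0,0]],[[0,0,0.07],[0,0,0]],[[0,0,0.07],[0,0,0]],[[0,0,0],[0,0,0]]]' 52 65|grep -E "eef|force"
python3 -m inch '[[[0,0,0],[0,0,0]],[[0,0,0],[0,0,0]],[[0,0,0],[0,0,0]],[[0,0,0],[0,0,0]],[[0,0,0],[0,0,0]]]' 0 65
python3 -c "
from h import *
st()"
```

```text
eef_pos: [556.4, 82.3, 20.7]
force: [-0.6, -0.4, -0.0]
t: 16.42
eef_pos: [556.4, 81.9, 21.4]
orientation: [[-0.866, 0.501, -0.0], [0.501, 0.866, -0.001], [-0.0, -0.001, -1.0]]
force: [-3.1, -2.5, 6.7]
finger_gap: 35.3
{'t': 16.42, 'joint_pos': [0.16, 0.75, -0.58, 1.87, 0.62, 0.71, 0.26], 'eef_pos': [556.43, 81.88, 21.37], 'force': [-3.1, -2.49, 6.67], 'wrist_torque': [-0.5, 0.75, -0.01], 'finger_gap': 35.25}
xdir 149.94 z [-0.    -0.001 -1.   ]
```

The gap is the same 7 mm lower, so that is simply how the gauge reads on the ball. The grip is good. Now I turn clockwise (+z of the tool) and watch the moment.

```bash
cat > m.py <<'E'
from h import *
s=observe();R=np.array(s["orientation"])
print("t",round(s["t"],2),"Mz %.3f"%s["wrist_torque"][2],"xdir %.2f"%np.degrees(np.arctan2(R[1,0],R[0,0])),"pos",np.round(s["eef_pos"],1),"F",np.round(s["force"],1),"gap %.1f"%s["finger_gap"],"q7 %.2f"%s["joint_pos"][6])
E
python3 -m inch '[[[0,0,0],[0,0,0.5]],[[0,0,0],[0,0,0.5]],[[0,0,0],[0,0,0.5]]]' >/dev/null; python3 m.py
python3 -m inch '[[[0,0,0],[0,0,0.5]],[[0,0,0],[0,0,0.5]],[[0,0,0],[0,0,0.5]]]' >/dev/null; python3 m.py
python3 -m inch '[[[0,0,0],[0,0,0.5]],[[0,0,0],[0,0,0.5]],[[0,0,0],[0,0,0.5]]]' >/dev/null; python3 m.py
```

```text
t 16.8 Mz 0.113 xdir 140.85 pos [556.3  81.7  21.4] F [-5.3 -2.6  7.8] gap 35.3 q7 0.13
t 17.18 Mz 0.205 xdir 131.85 pos [556.2  81.6  21.4] F [-5.5 -4.   8.9] gap 35.8 q7 0.00
t 17.55 Mz 0.167 xdir 122.84 pos [556.1  81.5  21.3] F [-5.4 -4.5  8.8] gap 35.7 q7 -0.12
```

```bash
python3 -m inch '[[[0,0,0],[0,0,0.25]],[[0,0,0],[0,0,0.25]]]' >/dev/null; python3 m.py
python3 -m inch '[[[0,0,0],[0,0,0.25]],[[0,0,0],[0,0,0.25]]]' >/dev/null; python3 m.py
python3 -m inch '[[[0,0,0],[0,0,0.25]],[[0,0,0],[0,0,0.25]]]' >/dev/null; python3 m.py
python3 -m inch '[[[0,0,0],[0,0,0.25]],[[0,0,0],[0,0,0.25]]]' >/dev/null; python3 m.py
```

```text
t 17.8 Mz 0.141 xdir 119.90 pos [556.   81.5  21.3] F [-6.  -4.4  9.8] gap 35.6 q7 -0.16
t 18.05 Mz 0.166 xdir 116.89 pos [556.   81.5  21.3] F [-6.1 -4.1  9.9] gap 35.3 q7 -0.20
t 18.3 Mz 0.210 xdir 113.89 pos [555.9  81.4  21.3] F [-6.2 -4.5  9.9] gap 35.6 q7 -0.24
t 18.55 Mz 0.178 xdir 110.89 pos [555.9  81.4  21.3] F [-6.8 -4.3 10.7] gap 35.5 q7 -0.29
```

```bash
python3 -m inch '[[[0,0,0],[0,0,0.25]],[[0,0,0],[0,0,0.25]]]' >/dev/null; python3 m.py
python3 -m inch '[[[0,0,0],[0,0,0.25]],[[0,0,0],[0,0,0.25]]]' >/dev/null; python3 m.py
python3 -m inch '[[[0,0,0],[0,0,0.25]],[[0,0,0],[0,0,0.25]]]' >/dev/null; python3 m.py
python3 -m inch '[[[0,0,0],[0,0,0.25]],[[0,0,0],[0,0,0.25]]]' >/dev/null; python3 m.py
```

```text
t 18.8 Mz 0.179 xdir 107.89 pos [555.8  81.4  21.3] F [-7.1 -5.3 11.2] gap 35.2 q7 -0.33
t 19.05 Mz 0.191 xdir 104.89 pos [555.8  81.4  21.3] F [-8.1 -5.1 10.4] gap 35.4 q7 -0.37
t 19.3 Mz 0.231 xdir 101.90 pos [555.7  81.4  21.3] F [-8.2 -4.4 10.6] gap 35.3 q7 -0.41
t 19.55 Mz 0.259 xdir 98.89 pos [555.7  81.3  21.3] F [-8.9 -4.1 12. ] gap 35.2 q7 -0.45
```

```bash
python3 -m inch '[[[0,0,0],[0,0,0.25]],[[0,0,0],[0,0,0.25]]]' >/dev/null; python3 m.py
python3 -m inch '[[[0,0,0],[0,0,0.25]],[[0,0,0],[0,0,0.25]]]' >/dev/null; python3 m.py
```

```text
t 19.8 Mz 0.300 xdir 95.90 pos [555.6  81.4  21.3] F [-8.5 -4.1 11.7] gap 35.6 q7 -0.49
t 20.05 Mz 0.294 xdir 92.90 pos [555.6  81.4  21.3] F [-9.4 -4.8 12.8] gap 35.4 q7 -0.53
```

I'll fit a hinge (flat drag, then 0.37 N·m/rad) to the readings before touching it again.

Run:
```python
import numpy as np
from scipy.optimize import curve_fit
x=np.array([131.85,122.84,119.9,116.89,113.89,110.89,107.89,104.89,101.9,98.89,95.9,92.9])
y=np.array([.205,.167,.141,.166,.210,.178,.179,.191,.231,.259,.300,.294]);a=np.radians(150-x)
f=lambda a,c,b:c+.37*np.maximum(0,a-b)
g=lambda a,c,b,k:c+k*np.maximum(0,a-b)
for F,p0 in((f,[.17,.75]),(g,[.17,.75,.4])):
    p,C=curve_fit(F,a,y,p0);e=np.sqrt(np.diag(C));over=a[-1]-p[1]
    print(p.round(3),e.round(3),"N by angle",(over*5*15).round(1),"N by moment",((F(a[-1],*p)-p[0])*200).round(1))
```

```text
[0.178 0.691] [0.009 0.035] N by angle 22.9 N by moment 22.6
[0.178 0.745 0.526] [0.008 0.043 0.128] N by angle 18.8 N by moment 26.4
```

The fit gives about 23 N (range 19 to 26 N), inside the 12–30 N window, so I stop turning. Next I let go, retreat straight up and check the handle numerically.

```bash
python3 -m inch '[[[0,0,0],[0,0,0]],[[0,0,0],[0,0,0]],[[0,0,0],[0,0,0]],[[0,0,0],[0,0,0]]]' 62 65 >/dev/null; python3 m.py
python3 -m inch '[[[0,0,-0.2],[0,0,0]],[[0,0,-0.5],[0,0,0]],[[0,0,-0.5],[0,0,0]],[[0,0,-0.5],[0,0,0]],[[0,0,-0.4],[0,0,0]],[[0,0,0],[0,0,0]],[[0,0,0],[0,0,0]],[[0,0,0],[0,0,0]]]' >/dev/null; python3 m.py
python3 - <<'E'
from h import *
s=observe();im=snapshot("wrist");cv2.imwrite("pics/w8.png",im[:,:,::-1])
g=cv2.cvtColor(im,cv2.COLOR_RGB2GRAY)
for y in (135,120,110,90,75):
    xs=np.arange(440,492,1.);v=[]
    for x in xs:
        u=proj("wrist",[x,y,47],s);v.append(int(g[int(round(u[1])),int(round(u[0]))]) if 0<=u[0]<640 and 0<=u[1]<480 else -1)
    print(y,v)
E
```

```text
t 20.55 Mz 0.020 xdir 92.97 pos [556.5  82.3  21.1] F [ 0.5 -0.3  0. ] gap 61.9 q7 -0.53
t 21.55 Mz -0.037 xdir 92.96 pos [556.3  82.2 125.5] F [ 0.7  0.4 -0.6] gap 61.9 q7 -0.45
135 [210, 211, 211, 141, 112, 141, 141, 142, 139, 140, 139, 140, 139, 138, 136, 137, 116, 104, 148, 167, 182, 207, 205, 206, 165, 146, 120, 81, 67, 141, 139, 140, 139, 139, 136, 137, 136, 136, 137, 137, 136, 135, 135, 135, 137, 136, 135, 136, 135, 135, 137, 138]
120 [212, 212, 214, 198, 111, 132, 139, 138, 139, 140, 136, 138, 137, 137, 137, 137, 141, 113, 113, 156, 176, 198, 199, 196, 170, 146, 133, 103, 60, 93, 140, 137, 139, 138, 138, 139, 139, 139, 139, 139, 139, 138, 139, 139, 140, 140, 141, 141, 142, 140, 141, 139]
110 [213, 211, 213, 217, 167, 130, 138, 138, 139, 138, 140, 139, 138, 138, 140, 139, 138, 108, 112, 140, 177, 193, 193, 195, 189, 146, 133, 123, 75, 118, 141, 139, 139, 139, 138, 139, 139, 141, 141, 141, 140, 138, 139, 139, 138, 139, 139, 138, 140, 138, 139, 139]
90 [118, 120, 119, 120, 122, 117, 112, 117, 119, 120, 129, 22, 7, 9, 7, 9, 8, 4, 20, 67, 59, 67, 68, 66, 66, 58, 52, 5, 8, 9, 8, 119, 117, 115, 106, 188, 219, 219, 222, 214, 213, 215, 161, 98, 92, 97, 104, 133, 147, 148, 121, 143]
75 [114, 118, 118, 119, 119, 117, 114, 114, 116, 121, 120, 128, 6, 7, 7, 8, 11, 5, 11, 83, 85, 89, 89, 87, 86, 85, 64, 24, 7, 10, 3, 64, 118, 117, 116, 113, 115, 118, 117, 115, 114, 116, 93, 78, 94, 29, 93, 72, 39, 97, 43, 29]
```

The profiles show the handle at x≈458–468, parallel to the jaws, with the black liners flush on both sides. The hand is clear and the forces are zero.

```bash
python3 -c "
from workcell import *
print(hand_in())"
```

```text
the job is handed in; nothing more can be done
None
```

I laid the scaler in the jaws and tail rest with its blade past the jaws and let go. I then closed the vise by turning the ball knob clockwise about 57°, backed clear and handed in at about 21.6 s. The hand-in gives no verdict, so I don't know how it was judged.

**Clamping force:** I estimate 23 N on the handle, with fits to the turning moment giving between 19 and 26 N. The moment readings were noisy (about ±0.025 N·m), so this is an estimate rather than a direct reading. The drag read 0.178 N·m, slightly above the stated 0.16; if 0.16 is right, the force is nearer 28 N, still under 30 N.

**Last checks:**
- Brightness profiles from the last wrist image put the handle at x≈458–468 mm, roughly parallel to the jaws, with a liner flush on each side.
- The hand was clear and its force readings were near zero.
- I took no picture of the mirror or tweezers after lifting the scaler; no contact with them was felt or seen.

**What failed or disagreed:**
- **First grasp:** it closed on air, because the real fingertips sit about 25 mm behind the reported TCP. I found this from the images, and the next grasp, lowered by feel, held.
- **Finger opening readings:** they came out low, 8.8 mm on the 10 mm handle and 35.3 mm on the 38 mm ball.
- **Seat line:** the plate edges put the seat line 3–5 mm away from where the notch and jaws did. I followed the notch and jaws, and the handle seated cleanly.

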